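Open the topping box with the griddle scraper

TASK

Open the steel topping box for service: the washed scraper stands handle-down in its draining stand, so lift it out by the blade, lay it flat on the counter, let go, and take it again by the handle. Slip the blade into the slot under the front lip of the box's hinged cover, lever the cover up with the scraper and ease it over, never flinging it and never touching it with the gripper, until it leans back on its stop and stays there. Then lay the scraper flat on the bare counter and leave it, and leave the other things on the counter where they are.

Things in the scene. Friction and masses are not known exactly. Their poses are not given: they have to be found in the camera images.
- scraper: griddle scraper, 200 mm, 150 g. Origin: mid-length of the handle, on its underside. x points along it to the blade, y across, z up. Wooden handle x = -55 to 55 mm, 26 wide, 22 thick; neck x = 55 to 70, 18 wide; steel blade x = 70 to 145, 50 wide, 3 thick; neck and blade are centred at z = 11 mm. It balances near x = 35. Laid flat it rests on the handle, blade 11 mm above the counter.
- blade_tip (a point): middle of the blade's front edge, 145 mm ahead of the scraper's origin and 11 mm above its underside. At the start the scraper leans in the stand, handle down in its bay, blade out over the stand's low front, rising at about 19 degrees, tip about 78 mm above the counter. The last 70 mm of blade are free of the stand.
- stand: fixed steel draining stand, 120 mm deep (x), 97 wide; side and back walls 72 mm tall, front rim 50. x points to its back; the front faces -x, roughly to the robot. Origin: on the counter, mid-depth, in the middle of the scraper's bay (44 mm wide inside, so 9 mm either side of the handle: no room for fingers). The second bay, on the +y side, ends 72 mm from the origin and holds two short picks.
- topping_box: fixed steel box, 140 mm deep (x = -70 to 70), 200 wide (y), with three empty inserts (rims 66 mm up). Origin: centre of its underside, on the counter. x points to its back and hinge; the front faces -x, roughly to the robot. Side and back walls 90 mm tall, front wall 81 mm tall and 3 thick: along the whole front a slot 10 mm high lies between the front rim and the shut cover.
- cover (a joint): angle of the box's hinged steel cover in rad: 0 shut, 1.57 upright, 1.83 leaning back on its stop. About 250 g; nearly free hinge with light damping: it falls shut if let go before it is upright, and falls gently back to the stop once past upright.
- cover_lip (a point): middle of the cover's front edge, 151 mm from the hinge axis. The cover is a flat sheet 4 mm thick, 204 wide, without a handle. Shut, its underside is 91 mm above the counter (at the rolled lip too) and its top 95 (raised panel 98); the lip stands out 15 mm in front of the box's front wall.
- cover_hinge (a point): middle of the cover's hinge axis, along the box's y: 66 mm behind the box's origin in x and 93 mm above the counter; fixed to the box.
- cup: white plastic cup, 54 mm across, 70 mm tall, standing open side up between the topping box and the stand; the counter from it towards the robot is bare; origin: centre of its foot. A bystander.
- sauce_bottle: clear sauce bottle with a red cap, 60 mm across, 190 mm tall, standing well to one side; origin: centre of its foot. A bystander.
- shaker: metal seasoning shaker, 60 mm across, 101 mm tall, well to one side; origin: centre of its foot. A bystander.
- tub: clear open plastic tub, 150 x 110 x 70 mm, well to one side; origin: centre of its underside. A bystander.
- tongs: black tongs lying on the counter, about 205 mm long, 50 mm wide and 12 mm high, well to one side; origin: near the middle of their length on the underside, x along them. A bystander.
- bowl: steel bowl, 110 mm across, 50 mm tall, at the back of the counter; origin: centre of its foot. A bystander.
- oil_pot: steel pot with a knobbed lid, 92 mm across, 113 mm tall, at the back of the counter; origin: centre of its foot. A bystander.
Not all that is in view belongs to the job. There is more than one size of the scraper; the job needs the smaller.

How it is judged:
By the outcome, as a careful person would: the job done as asked, in the order asked, and still so for the second after the job is handed in, with the robot touching nothing.
It also fails if it takes over 64 s, if anything falls off the work surface, if the arm or the gripper's body presses on something with over 40 N, if the wrist force passes 120 N, or if a joint passes its speed limit or range.

ROBOT

A 6-joint arm with a two-finger parallel gripper is mounted at the origin on the work surface. World frame = base frame: x ahead of the robot, y to its left, z up, the work surface at z = 0. Lengths are in mm, angles in degrees, forces in N, time in s.
With the tool pointing down it reaches from about 275 to 750 mm from the base axis. Payload 10.2 kg.
Tool frame: the origin (TCP) lies at the very end of the fingers, on their centre line; the grasp point (between the pads) lies behind it (ctrl.hold_point_z is the z of the grasp point in the tool frame, in mm); z points along the fingers, y is the line along which they close (so a half turn about z gives the same grasp; the last joint's range is limited). The gripper opens to 85 mm and grips with 20 to 120 N. Pads are 22 mm wide; open, the fingers measure 114 mm over their backs; the gripper's body (76 mm by 85 mm) begins 54 mm behind the grasp point. The pads swing forward as they close: fully open they stand 13 mm farther back than shut.
Start: joints at [-82.815, 17.928, 85.812, -0, 76.261, -12.8], TCP at [179.417, -493.397, 192.494] pointing down, gripper open.
Joint ranges: [-168.41, 168.41], [-55.51, 124.54], [10.69, 146.95], [-70.63, 250.63], [1, 178], [-165.06, 165.06]. Speed limits (degrees/s): [136.94, 136.94, 172.46, 180, 180, 180].

INTERFACE

Orientations are given as [roll, pitch, yaw] about the fixed x, y, z axes, in that order (R = Rz(yaw) Ry(pitch) Rx(roll)).
In Python, from workcell import ctrl gives the robot as it stands. The module is installed in compiled form; this text tells all that it offers.
- The arm moves only by the shell command python3 -m handwheel 'ROWS'. ROWS is JSON, a list of rows, each a list of 7 numbers: the opening, from 0 (shut) to 1 (fully open), then the shift along the tool's x, y, z each as a share of 2.5 cm, from -1 to 1, then the turn, a rotation vector about the tool's x, y, z each as a share of 4 degrees, from -1 to 1. A call has 1 to 20 rows; each row shifts and turns the commanded pose from where the row before left it, along the tool's axes as they then stand; what a row does not reach is not made up. A row lasts 1/10 s, in which the tool goes at most 50 mm and 8.59 degrees, less where a joint would pass 70% of its speed; a pose out of reach is approached as far as the arm can. A call with a number of a shift or a turn outside -1 to 1 is refused whole. A call with a gripper value outside its range is refused whole. The fingers move at their own pace and stop on an object; the grip force is fixed at half the most. Time passes only in rows, so rows that do not move let the fingers close. It gives the time, the measured TCP pose, the force, the opening and the grip force at its end, in the units of the state.
- ctrl.sense(): the state, without advancing time (a new reading comes with each control period).
- ctrl.snapshot(name): name is "side" or "top" or "wrist"; returns the picture (480x640x3 uint8, red, green, blue); there is no depth.
- ctrl.get_calibration(name): a dict with "camera_matrix" (3x3 intrinsics, pixels), "T" (4x4, takes a point from camera to world coordinates). Camera axes: x right, y up, looking along -z (the intrinsics and any distortion apply to the point x, -y, -z); pixel columns grow to the right and rows downward; lengths in mm; the calibration is good to about 2 mm. A picture is of the moment at which its call begins: read the wrist's pose just before it. get_calibration takes no time and is no camera call; for the wrist camera it gives the pose at the moment of the call.
- ctrl.finish_job(): hands the job in; it is judged then, once.
The state is a dict: "time": time; "joint_positions": joint angles; "dq": joint speeds; "tau": joint torques, N m; "position": TCP position; "tcp_rot": TCP orientation; "contact_force": force on the tool from outside, world axes, zero at the start; "moment": the same for the moment, N m; "grip_width": finger opening in mm; "gripper_force": force on a finger pad.
Only numpy, scipy, OpenCV 4.12 (cv2) and the standard library are available. Lean on these libraries where they do the work, as an engineer would, in place of code of your own. Each camera call takes 0.05 s, during which the arm holds its last target. There are 200 camera calls.

## Working session

There is one attempt and no reset: what is moved stays moved. The work goes in short steps, Python scripts to look and compute and a shell command to move; the robot and the scene stay as the last step left them, time stands still between calls to the robot, and variables do not carry over. Pictures are saved under pics/ and viewed, at most 10 in all, crops included, and the job is handed in when it is done.

```bash
mkdir -p pics; ls
python3 - <<'E'
from workcell import ctrl
import cv2,numpy as np
np.set_printoptions(precision=3,suppress=True)
s=ctrl.sense();print(s['time'],s['position'],s['tcp_rot'],s['grip_width'],ctrl.hold_point_z)
for n in('side','top'):
    c=ctrl.get_calibration(n);print(n,c['camera_matrix'],c['T'],[k for k in c])
    cv2.imwrite(f'pics/{n}0.png',ctrl.snapshot(n)[:,:,::-1])
print(ctrl.get_calibration('wrist')['T'])
E
```

```text
pics
0.0 [ 179.36  -493.065  191.908] [-179.925   -0.019   19.982] 85.35523890730258 -18.700000000000003
side [[440.744   0.    322.311]
 [  0.    440.744 242.266]
 [  0.      0.      1.   ]] [[ -0.703   0.441  -0.558 -13.847]
 [ -0.711  -0.45    0.541 569.064]
 [ -0.013   0.777   0.629 755.271]
 [  0.      0.      0.      1.   ]] ['camera_matrix', 'T']
top [[504.116   0.    315.889]
 [  0.    504.116 235.913]
 [  0.      0.      1.   ]] [[   0.028    0.995   -0.099  467.006]
 [  -1.       0.028    0.006   19.127]
 [   0.008    0.099    0.995 1168.287]
 [   0.       0.       0.       1.   ]] ['camera_matrix', 'T']
[[   0.342    0.89     0.302  256.961]
 [  -0.94     0.324    0.11  -464.645]
 [  -0.      -0.321    0.947  374.13 ]
 [   0.       0.       0.       1.   ]]
```

View pics/top0.png

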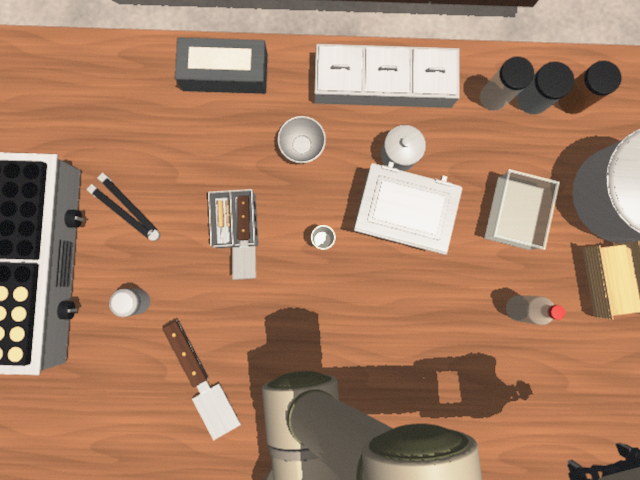

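View pics/side0.png

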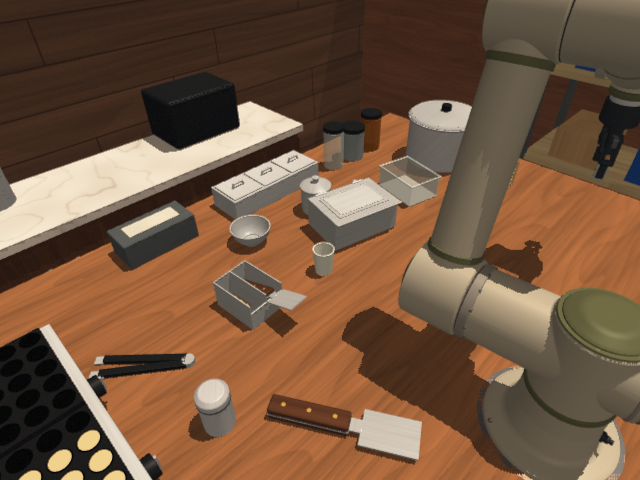

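In the top view there are two scrapers. One stands in the draining stand, with its blade near (244,262). A longer one lies flat at about (200,380). The one in the stand is smaller and leans with its blade out, so it fits the description. The box is at about (408,208) and the cup at (322,237). I'll confirm with one enlarged crop.

Run:
```python
import cv2,numpy as np
a=cv2.imread('pics/top0.png')
l=cv2.resize(a[180:290,195:275],None,fx=5,fy=5,interpolation=cv2.INTER_CUBIC)
r=cv2.resize(a[155:265,345:475],None,fx=3,fy=3,interpolation=cv2.INTER_CUBIC)
c=np.zeros((550,790,3),np.uint8);c[:,:400]=l;c[:330,400:]=r
cv2.imwrite('pics/crop1.png',c)
```

```text
(no output)
```

View pics/crop1.png

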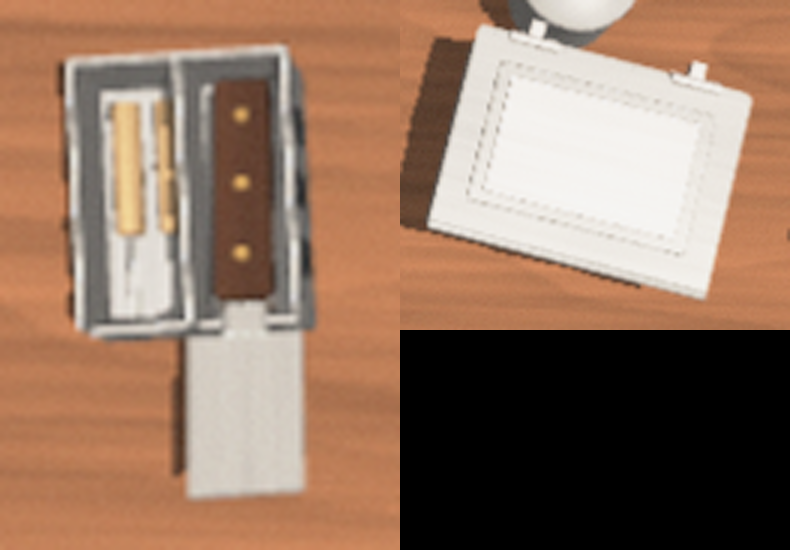

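The crop shows the small scraper, handle in its bay. Blade tip corners are at px (232.6,279.4) and (256,278). Box cover front corners are at px (354.3,231) and (446.7,254.3), back corners at (371,163.5) and (462.3,187.3).

```bash
cat > h.py <<'E'
from workcell import ctrl
import cv2,numpy as np
from scipy.spatial.transform import Rotation as Ro
np.set_printoptions(precision=2,suppress=True)
def ray(n,uv,z,cal=None):
    c=cal or ctrl.get_calibration(n);K=np.array(c['camera_matrix']);T=np.array(c['T'])
    d=np.linalg.inv(K)@[uv[0],uv[1],1];d=T[:3,:3]@(d*[1,-1,-1]);o=T[:3,3]
    return o+d*(z-o[2])/d[2]
def proj(n,P,cal=None):
    c=cal or ctrl.get_calibration(n);K=np.array(c['camera_matrix']);T=np.array(c['T'])
    p=T[:3,:3].T@(np.array(P)-T[:3,3])*[1,-1,-1];q=K@p;return q[:2]/q[2]
def tcp():
    s=ctrl.sense();return s,np.array(s['position']),Ro.from_euler('xyz',s['tcp_rot'],degrees=True)
def to(pos,rpy=None,R=None):
    "shift (tool axes, units of 25mm) and turn (units of 4deg) to a target"
    s,p,r=tcp();R=R or (Ro.from_euler('xyz',rpy,degrees=True) if rpy is not None else r)
    print('t',round(s['time'],2),'now',p,np.array(s['tcp_rot']),'units: shift',r.inv().apply(np.array(pos)-p)/25,'turn',np.degrees((r.inv()*R).as_rotvec())/4)
E
python3 - <<'E'
from h import *
a=[ray('top',u,78) for u in((232.6,279.4),(256,278))];b=[ray('top',u,54) for u in((232.4,247),(255.4,246.6))]
print(a,b,np.linalg.norm(a[0]-a[1]))
ta=(a[0]+a[1])/2;tb=(b[0]+b[1])/2;print('tip',ta,'rear',tb,'len',np.linalg.norm(ta-tb),np.degrees(np.arctan2(*(tb-ta)[[1,0]])))
q=[ray('top',u,95) for u in((354.3,231),(446.7,254.3),(371,163.5),(462.3,187.3))]
print(q);f=(q[0]+q[1])/2;k=(q[2]+q[3])/2
w=q[0]-q[1];d=k-f;print('front',f,'w',np.linalg.norm(w),'d',np.linalg.norm(d),'yaw',np.degrees(np.arctan2(d[1],d[0])),np.degrees(np.arctan2(w[1],w[0]))-90)
# big scraper, cup
print('cup',ray('top',(322,237),70),'bigtip',ray('top',(215,410),11), 'handle', ray('top',(172,323),20))
print('stand front corners',ray('top',(195+75/5,180+333/5),50),ray('top',(195+308/5,180+325/5),50))
E
```

```text
[array([476.37, 189.51,  78.  ]), array([480.77, 139.34,  78.  ])] [array([547.96, 196.84,  54.  ]), array([550.29, 146.04,  54.  ])] 50.36406423644198
tip [478.57 164.42  78.  ] rear [549.13 171.44  54.  ] len 74.85304021388777 5.680826014240443
[array([586.72, -68.96,  95.  ]), array([ 542.3 , -267.44,   95.  ]), array([ 735.25, -102.28,   95.  ]), array([ 688.6, -301. ,   95. ])]
front [ 564.51 -168.2    95.  ] w 203.38971420919137 d 151.15499222109614 yaw -12.781532258288793 -12.614850795529463
cup [574.28  -0.55  70.  ] bigtip [186.32 226.36  11.  ] handle [375.64 330.11  20.  ]
stand front corners [547.74 247.17  50.  ] [554.23 143.97  50.  ]
```

```bash
cat >> h.py <<'E'
def grasp_R(xs,s=-1):
    "tool rotation: tool x = s*xs, y horizontal"
    x=s*np.array(xs)/np.linalg.norm(xs);y=np.cross([0,0,-1.],x);y/=np.linalg.norm(y);z=np.cross(x,y)
    return Ro.from_matrix(np.c_[x,y,z])
TIP=np.array([478.57,164.42,78]);REAR=np.array([549.13,171.44,54]);XS=(TIP-REAR)/np.linalg.norm(TIP-REAR)
E
python3 - <<'E'
from h import *
R=grasp_R(XS);z=R.as_matrix()[:,2];P=TIP-42*XS
print(R.as_matrix(),R.as_euler('xyz',degrees=True),P)
to(P-80*z,R=R); to(P-80*z)
print(proj('side',TIP),proj('side',REAR))
E
```

```text
[[ 0.94  0.1  -0.32]
 [ 0.09 -1.   -0.03]
 [-0.32  0.   -0.95]] [180.    18.7    5.68] [518.16 168.36  64.53]
t 0.1 now [ 179.39 -493.13  192.01] [-179.94   -0.01   19.99] units: shift [ 22.77 -19.98   2.09] turn [ 0.57 -4.65  3.55]
t 0.1 now [ 179.39 -493.13  192.01] [-179.94   -0.01   19.99] units: shift [ 22.77 -19.98   2.09] turn [0. 0. 0.]
[298.44 303.26] [275.03 295.86]
```

```bash
python3 -m handwheel '[[1,0.95,-0.83,0,0,0,0],[1,0.95,-0.83,0,0,0,0],[1,0.95,-0.83,0,0,0,0],[1,0.95,-0.83,0,0,0,0],[1,0.95,-0.83,0,0,0,0],[1,0.95,-0.83,0,0,0,0],[1,0.95,-0.83,0,0,0,0],[1,0.95,-0.83,0,0,0,0],[1,0.95,-0.83,0,0,0,0],[1,0.95,-0.83,0,0,0,0],[1,0.95,-0.83,0,0,0,0],[1,0.95,-0.83,0,0,0,0],[1,0.95,-0.83,0,0,0,0],[1,0.95,-0.83,0,0,0,0],[1,0.95,-0.83,0,0,0,0],[1,0.95,-0.83,0,0,0,0],[1,0.95,-0.83,0,0,0,0],[1,0.95,-0.83,0,0,0,0],[1,0.95,-0.83,0,0,0,0],[1,0.95,-0.83,0,0,0,0]]'
python3 -m handwheel '[[1,0.8,-0.7,0,0,0,0],[1,0.8,-0.7,0,0,0,0],[1,0.8,-0.7,0,0,0,0],[1,0.8,-0.7,0,0,0,0],[1,0.5,-0.5,0,0,0,0.7],[1,0,0,0,0.1,-0.9,0.7],[1,0,0,0,0.1,-0.9,0.7],[1,0,0,0,0.1,-0.9,0.7],[1,0,0,0,0.1,-0.9,0.7],[1,0,0,0,0.1,-0.9,0],[1,0,0,0,0,0,0]]'
python3 - <<'E'
from h import *
R=grasp_R(XS);z=R.as_matrix()[:,2];P=TIP-42*XS
to(P-80*z,R=R)
cv2.imwrite('pics/w1.png',ctrl.snapshot('wrist')[:,:,::-1])
c=ctrl.get_calibration('wrist')
for Q in (TIP,REAR,P,P+10*z):print(proj('wrist',Q,c))
E
```

```text
time: 2.1
position: [484.3, 60.3, 192.2]
tcp_rot: [-180.0, 0.0, 20.0]
contact_force: [1.1, -0.9, -0.1]
grip_width: 85.4
gripper_force: 0.0
time: 3.2
position: [543.1, 167.8, 190.9]
tcp_rot: [-179.4, 18.2, 5.9]
contact_force: [0.0, 0.4, -0.8]
grip_width: 85.3
gripper_force: 0.0
t 3.2 now [543.1  167.81 190.88] [-179.41   18.23    5.95] units: shift [ 0.67 -0.1   1.91] turn [-0.13 -0.12  0.06]
[312.59 246.69]
[312.9  159.66]
[312.76 199.45]
[312.9  197.14]
```

View pics/w1.png

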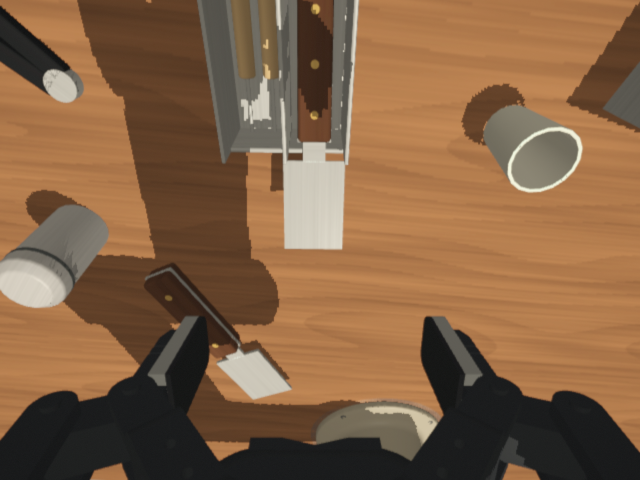

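The wrist view shows the blade's tip edge centred at (313,248) and its rear at (314,160). The model predicts (312.6,246.7) and (312.9,159.7), so the fit is good. I'll go down and grip.

```bash
python3 -m handwheel '[[1,0.67,-0.1,0,-0.13,-0.12,0],[1,0,0,1,0,0,0],[1,0,0,1,0,0,0],[1,0,0,1,0,0,0],[1,0,0,1,0,0,0],[1,0,0,0.8,0,0,0],[1,0,0,0.71,0,0,0],[1,0,0,0,0,0,0]]'
python3 - <<'E'
from h import *
R=grasp_R(XS);z=R.as_matrix()[:,2];P=TIP-42*XS
to(P+10*z,R=R)
E
```

```text
time: 4.05
position: [512.9, 167.8, 55.4]
tcp_rot: [-179.9, 18.7, 6.0]
contact_force: [0.5, 0.1, -0.1]
grip_width: 85.2
gripper_force: 0.0
t 4.05 now [512.88 167.84  55.43] [-179.93   18.69    6.  ] units: shift [ 0.08  0.   -0.01] turn [ 0.01 -0.    0.08]
```

```bash
python3 -m handwheel '[[0,0.08,0,0,0,0,0],[0,0,0,0,0,0,0],[0,0,0,0,0,0,0],[0,0,0,0,0,0,0],[0,0,0,0,0,0,0],[0,0,0,0,0,0,0],[0,0,0,0,0,0,0]]'
```

```text
time: 4.75
position: [516.6, 168.0, 56.1]
tcp_rot: [-179.9, 18.5, 6.0]
contact_force: [0.4, -0.4, 0.4]
grip_width: -0.1
gripper_force: 0.0
```

Run:
```python
from h import *
s=ctrl.sense();print(s['contact_force'],s['grip_width'])
cv2.imwrite('pics/w2.png',ctrl.snapshot('wrist')[:,:,::-1])
```

```text
[ 0.41 -0.36  0.41] -0.08990780289031945
```

View pics/w2.png

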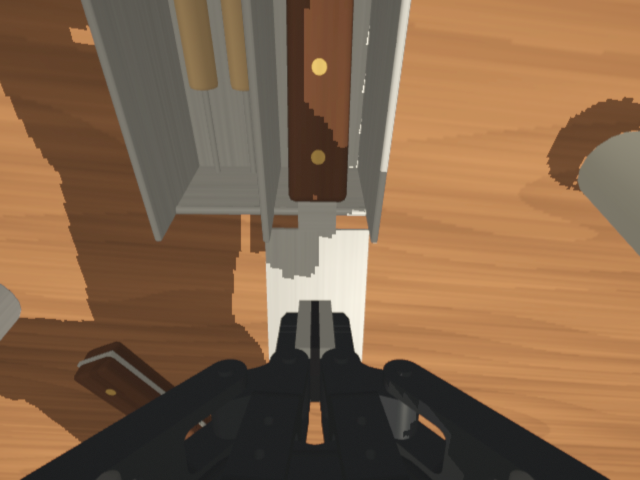

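The fingers closed on top of the blade: their tips are at (315,302) with the blade beneath, its edges at x≈267 and 366. I'll check where the scraper is now against the prediction.

Run:
```python
from h import *
c=ctrl.get_calibration('wrist');s,p,r=tcp();K=c['camera_matrix']
T=np.array(c['T']);Rt=r.as_matrix()
print('cam in tool',Rt.T@(T[:3,3]-p))
print('tcp px',proj('wrist',p,c),'rear',proj('wrist',REAR,c),'tip',proj('wrist',TIP,c))
y=np.array([XS[1],-XS[0],0]);y/=np.linalg.norm(y)
for q in (REAR,TIP-25*XS,TIP-55*XS): print(proj('wrist',q+25*y,c),proj('wrist',q-25*y,c))
# handle end pin/junction of handle and neck at x=55, top z=22 => 90 behind tip
n=grasp_R(XS).as_matrix()[:,2]*-1
print('handle front top',proj('wrist',TIP-90*XS+11*n,c))
```

```text
cam in tool [  82.37   -0.38 -182.  ]
tcp px [314.97 279.94] rear [315.06 227.12] tip [314.3  358.79]
[263.27 226.88] [366.8  227.36]
[266.93 318.18] [362.1  318.55]
[264.8  265.11] [364.83 265.54]
handle front top [315.31 201.12]
```

Run:
```python
from h import *
c=ctrl.get_calibration('wrist');s,p,r=tcp()
for k in (0,5,10,15,20):print(k,[proj('wrist',p+r.apply([x,0,-k]),c).round(0) for x in (0,11)], [proj('wrist',TIP-42*XS+np.array([0,0,-d]),c).round(0) for d in (0,)])
im=cv2.imread('pics/w2.png')[200:380,230:400];cv2.imwrite('pics/w2c.png',cv2.resize(im,None,fx=3.3,fy=3.3,interpolation=cv2.INTER_CUBIC))
```

```text
0 [array([315., 280.]), array([315., 261.])] [array([315., 289.])]
5 [array([315., 284.]), array([315., 264.])] [array([315., 289.])]
10 [array([315., 288.]), array([315., 268.])] [array([315., 289.])]
15 [array([315., 293.]), array([315., 272.])] [array([315., 289.])]
20 [array([315., 297.]), array([315., 276.])] [array([315., 289.])]
```

View pics/w2c.png

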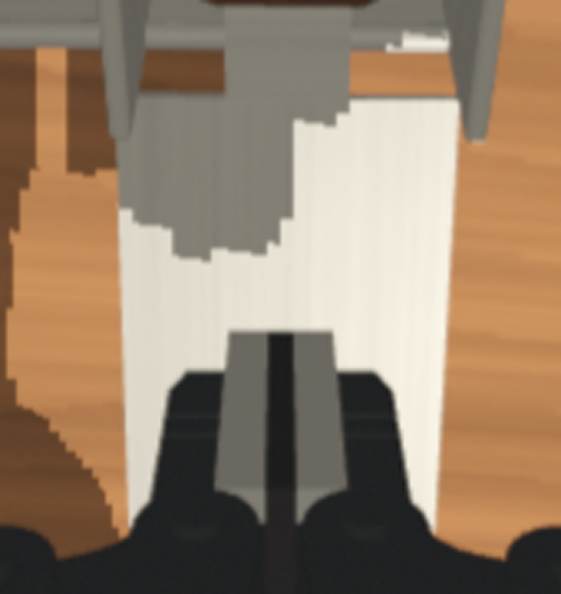

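Run:
```python
from h import *
c=ctrl.get_calibration('wrist');s,p,r=tcp();K=np.array(c['camera_matrix']);T=np.array(c['T'])
print(K); Rc=r.as_matrix().T@T[:3,:3];o=np.array([82.4,0,-182])
for u,v,dep in ((423,318,K[0,0]*85.3/216),(315,301,190),(315,301,170)):
    d=Rc@(np.linalg.inv(K)@[u,v,1]*[1,-1,-1]);print(o+d*dep)
# plane through x=11 / x=0
for v in (301,318):
    d=Rc@(np.linalg.inv(K)@[315,v,1]*[1,-1,-1])
    for x in (11,0,-11):print(v,x,(o+d*(x-o[0])/d[0])[2])
```

```text
[[374.09   0.   314.6 ]
 [  0.   374.09 243.11]
 [  0.     0.     1.  ]]
[  6.97  42.94 -51.63]
[ -6.46   0.37 -11.5 ]
[  2.9    0.33 -29.45]
301 11 -44.9973460130831
301 0 -23.89049455851608
301 -11 -2.7836431039490606
318 11 -58.58276591407238
318 0 -39.56890632100229
318 -11 -20.555046727932222
```

Nothing gripped and the scraper has not moved. The finger ends sit short of where I assumed. I'll touch the bare counter with shut fingers to measure the true finger length.

```bash
python3 -m handwheel '[[0,0,0,-1,0,0,0],[0,0,0,-1,0,0,0],[0,0,0,-1,0,0,0],[0,-0.9,0,0,0,0.93,0],[0,-0.9,0,0,0,0.93,0],[0,-0.9,0,0,0,0.93,0],[0,-0.9,0,0,0,0.93,0],[0,-0.9,0,0,0,0.93,0],[0,-0.9,0,0,0,0,0],[0,0,0,1,0,0,0],[0,0,0,1,0,0,0],[0,0,0,1,0,0,0],[0,0,0,0,0,0,0]]'
```

```text
time: 6.1
position: [406.9, 156.6, 71.7]
tcp_rot: [-179.9, 0.2, 5.9]
contact_force: [0.1, 0.5, 0.4]
grip_width: -0.1
gripper_force: 0.0
```

```bash
python3 -m handwheel '[[0,0,0,1,0,0,0],[0,0,0,1,0,0,0],[0,0,0,0.35,0,0,0],[0,0,0,0.1,0,0,0],[0,0,0,0.1,0,0,0],[0,0,0,0.1,0,0,0],[0,0,0,0,0,0,0]]'
```

```text
time: 6.8
position: [409.1, 156.9, 8.0]
tcp_rot: [-179.9, -0.1, 6.0]
contact_force: [0.1, 0.2, -1.1]
grip_width: 0.3
gripper_force: 0.0
```

```bash
python3 -m handwheel '[[0,0,0,0.12,0,0,0],[0,0,0,0,0,0,0]]'; python3 -m handwheel '[[0,0,0,0.12,0,0,0],[0,0,0,0,0,0,0]]';python3 -m handwheel '[[0,0,0,0.12,0,0,0],[0,0,0,0,0,0,0]]'
```

```text
time: 7.0
position: [408.7, 156.8, 4.5]
tcp_rot: [-179.9, -0.1, 6.0]
contact_force: [0.1, -0.1, 0.3]
grip_width: -0.4
gripper_force: 0.0
time: 7.2
position: [408.6, 156.9, 1.2]
tcp_rot: [-179.9, -0.0, 5.9]
contact_force: [0.1, 0.2, -0.2]
grip_width: -0.3
gripper_force: 0.0
time: 7.4
position: [408.5, 156.8, -1.8]
tcp_rot: [-179.9, -0.0, 6.0]
contact_force: [0.3, 0.4, -0.3]
grip_width: 0.0
gripper_force: 0.0
```

```bash
python3 -m handwheel '[[0,0,0,0.12,0,0,0],[0,0,0,0,0,0,0]]'; python3 -m handwheel '[[0,0,0,0.12,0,0,0],[0,0,0,0,0,0,0]]'
python3 - <<'E'
from h import *
cv2.imwrite('pics/w3.png',ctrl.snapshot('wrist')[150:480,140:490,::-1])
E
```

```text
time: 7.6
position: [408.5, 156.9, -4.8]
tcp_rot: [-179.9, -0.0, 6.0]
contact_force: [-0.5, 0.2, 0.0]
grip_width: 0.3
gripper_force: 0.0
time: 7.8
position: [408.6, 156.9, -7.8]
tcp_rot: [-179.9, -0.0, 5.9]
contact_force: [-0.0, 0.0, 0.0]
grip_width: 0.2
gripper_force: 0.0
```

View pics/w3.png

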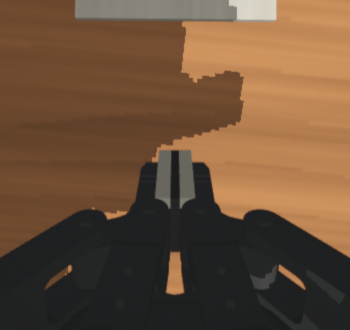

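```bash
python3 -m handwheel '[[0,0,0,0.25,0,0,0],[0,0,0,0.2,0,0,0],[0,0,0,0,0,0,0]]' | grep -E 'posi|contact'; for i in 1; do python3 -m handwheel '[[0,0,0,0.1,0,0,0],[0,0,0,0,0,0,0]]' | grep -E 'posi|contact'; python3 -m handwheel '[[0,0,0,0.1,0,0,0],[0,0,0,0,0,0,0]]' | grep -E 'posi|contact'; done
```

```text
position: [408.2, 156.8, -19.5]
contact_force: [-0.3, -1.0, -0.2]
position: [408.7, 156.9, -21.5]
contact_force: [0.3, -0.1, 0.4]
position: [408.7, 156.9, -23.9]
contact_force: [-0.4, 0.6, -1.1]
```

```bash
for i in 1; do python3 -m handwheel '[[0,0,0,0.1,0,0,0],[0,0,0,0.1,0,0,0],[0,0,0,0,0,0,0]]' | grep -E 'posi|contact'; python3 -m handwheel '[[0,0,0,0.1,0,0,0],[0,0,0,0,0,0,0]]' | grep -E 'posi|contact';  python3 -m handwheel '[[0,0,0,0.1,0,0,0],[0,0,0,0,0,0,0]]' | grep -E 'posi|contact'; done
```

```text
position: [408.5, 156.9, -29.1]
contact_force: [0.7, -0.8, 0.2]
position: [408.6, 156.9, -31.5]
contact_force: [-0.2, 0.8, 0.3]
position: [408.6, 156.9, -34.0]
contact_force: [-1.1, -0.2, -0.3]
```

```bash
for i in 1; do python3 -m handwheel '[[0,0,0,0.1,0,0,0],[0,0,0,0.1,0,0,0],[0,0,0,0,0,0,0]]' | grep -E 'posi|contact'; python3 -m handwheel '[[0,0,0,0.06,0,0,0],[0,0,0,0,0,0,0]]' | grep -E 'posi|contact';  python3 -m handwheel '[[0,0,0,0.06,0,0,0],[0,0,0,0,0,0,0]]' | grep -E 'posi|contact'; done
```

```text
position: [408.8, 156.9, -38.7]
contact_force: [-1.0, 0.8, 3.6]
position: [408.9, 157.0, -38.9]
contact_force: [-9.8, -2.0, 29.2]
position: [409.0, 156.9, -39.0]
contact_force: [-16.1, -3.8, 54.3]
```

Contact came at TCP z = −38.5, so the true finger ends lie 38.5 mm behind the reported TCP. I'll use that offset and go back for the blade.

```bash
cat >> h.py <<'E'
KE=38.5 # true finger ends (shut) lie this far behind the reported TCP
E
python3 -m handwheel '[[0.75,0,0,-1,0,0,0],[0.75,0,0,-1,0,0,0],[0.75,0,0,-1,0,0,0],[0.75,0.9,0,-1,0,-0.93,0],[0.75,0.9,0,0,0,-0.93,0],[0.75,0.9,0,0,0,-0.93,0],[0.75,0.9,0,0,0,-0.93,0],[0.75,0.9,0,0,0,-0.93,0],[0.75,0,0,0,0,0,0]]'
python3 - <<'E'
from h import *
R=grasp_R(XS);z=R.as_matrix()[:,2];P=TIP-42*XS
to(P+(49.5-50)*z,R=R)
E
```

```text
time: 10.85
position: [520.8, 168.0, 40.9]
tcp_rot: [-179.9, 18.8, 5.9]
contact_force: [-0.4, 0.2, -0.8]
grip_width: 64.2
gripper_force: 0.0
t 10.85 now [520.82 168.01  40.91] [-179.93   18.76    5.93] units: shift [-0.4  -0.03 -0.88] turn [0.   0.01 0.06]
```

```bash
python3 -m handwheel '[[0.75,-0.4,-0.03,0,0,0,0],[0.75,0,0,0.4,0,0,0],[0.75,0,0,0.4,0,0,0],[0.75,0,0,0.32,0,0,0],[0.75,0,0,0,0,0,0],[0,0,0,0,0,0,0],[0,0,0,0,0,0,0],[0,0,0,0,0,0,0],[0,0,0,0,0,0,0],[0,0,0,0,0,0,0]]'
python3 - <<'E'
from h import *
R=grasp_R(XS);z=R.as_matrix()[:,2];P=TIP-42*XS
to(P+(49.5)*z,R=R)
E
```

```text
time: 11.85
position: [501.1, 167.2, 20.8]
tcp_rot: [-179.9, 18.5, 6.0]
contact_force: [-0.9, 0.1, 3.1]
grip_width: 47.2
gripper_force: 61.5
t 11.85 now [501.05 167.25  20.78] [-179.93   18.51    5.98] units: shift [0.09 0.02 0.1 ] turn [ 0.01 -0.05  0.07]
```

```bash
python3 -m handwheel '[[0,-0.1,0,-0.28,0,0,0],[0,-0.16,0,-0.47,0,0,0],[0,-0.16,0,-0.47,0,0,0],[0,-0.16,0,-0.47,0,0,0],[0,-0.16,0,-0.47,0,0,0],[0,-0.16,0,-0.47,0,0,0],[0,-0.16,0,-0.47,0,0,0],[0,-0.16,0,-0.47,0,0,0],[0,-0.16,0,-0.47,0,0,0],[0,0,0,0,0,0,0]]'
python3 - <<'E'
from h import *
s,p,r=tcp();c=ctrl.get_calibration('side')
xs=-r.as_matrix()[:,0];z=r.as_matrix()[:,2]
P=p-49*z
for x in (-55,0,145):print(x,P+(x-103)*xs,proj('side',P+(x-103)*xs))
im=ctrl.snapshot('side')[:,:,::-1];cv2.imwrite('pics/s2.png',cv2.resize(im[160:400,180:500],None,fx=2.4,fy=2.4))
E
```

```text
time: 12.85
position: [501.0, 167.1, 129.0]
tcp_rot: [-179.9, 18.4, 6.0]
contact_force: [-0.2, -0.4, -1.7]
grip_width: 47.3
gripper_force: 61.8
-55 [665.54 184.29 125.75] [234.48 249.77]
0 [613.63 178.85 143.07] [249.74 253.31]
145 [476.76 164.52 188.76] [296.35 264.11]
```

View pics/s2.png

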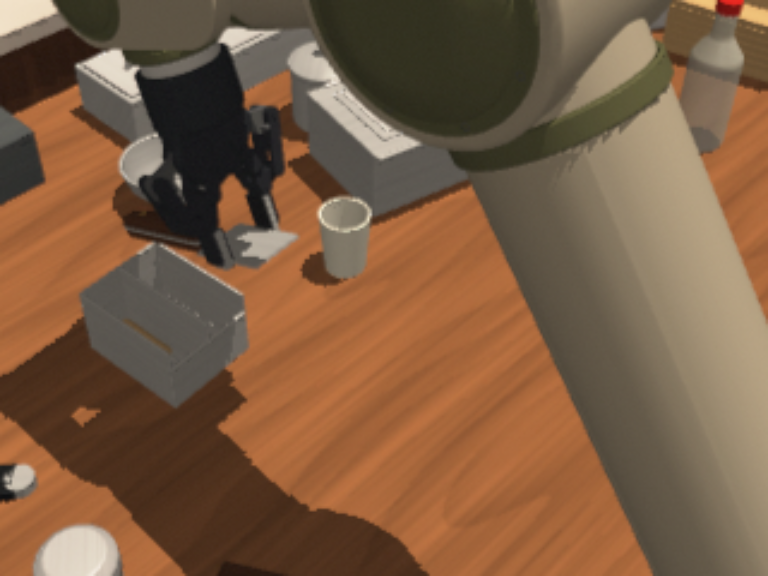

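The scraper hangs level with the jaw, blade in the pads, clear of the stand. Its handle end is at about (233,256) px, as predicted. Next I level it and turn it so the blade heads toward the box.

```bash
python3 -m handwheel '[[0,0,0,0,0,0.92,0],[0,0,0,0,0,0.92,0],[0,0,0,0,0,0.92,0],[0,0,0,0,0,0.92,0],[0,0,0,0,0,0.92,0],[0,0,0,0,0,0,-1],[0,0,0,0,0,0,-1],[0,0,0,0,0,0,-1],[0,0,0,0,0,0,-1],[0,0,0,0,0,0,-1],[0,0,0,0,0,0,-1],[0,0,0,0,0,0,-1],[0,0,0,0,0,0,-1],[0,0,0,0,0,0,-1],[0,0,0,0,0,0,-1],[0,0,0,0,0,0,-1],[0,0,0,0,0,0,-1],[0,0,0,0,0,0,-1],[0,0,0,0,0,0,-1],[0,0,0,0,0,0,-1]]'
python3 -m handwheel '[[0,0,0,0,0,0,-1],[0,0,0,0,0,0,-1],[0,0,0,0,0,0,-1],[0,0,0,0,0,0,-1],[0,0,0,0,0,0,-1],[0,0,0,0,0,0,-1],[0,0,0,0,0,0,-1],[0,0,0,0,0,0,-1],[0,0,0,0,0,0,-1],[0,0,0,0,0,0,-1],[0,0,0,0,0,0,-1],[0,0,0,0,0,0,-1],[0,0,0,0,0,0,-1],[0,0,0,0,0,0,-1],[0,0,0,0,0,0,-1],[0,0,0,0,0,0,-1],[0,0,0,0,0,0,-1],[0,0,0,0,0,0,-1],[0,0,0,0,0,0,-1],[0,0,0,0,0,0,-1]]'
python3 - <<'E'
from h import *
to((425.7,-137.1,129),rpy=(180,0,167.3))
E
```

```text
time: 14.9
position: [499.8, 166.9, 126.5]
tcp_rot: [-179.8, 0.1, 66.1]
contact_force: [0.3, 0.2, -0.9]
grip_width: 47.2
gripper_force: 61.9
time: 16.9
position: [499.9, 166.9, 126.6]
tcp_rot: [-179.9, -0.2, 146.1]
contact_force: [-0.4, -0.0, -1.3]
grip_width: 47.3
gripper_force: 61.9
t 16.9 now [499.92 166.94 126.58] [-179.91   -0.2   146.12] units: shift [ -4.31 -11.75  -0.09] turn [-0.01 -0.05 -5.29]
```

```bash
python3 -m handwheel '[[0,-0.36,-0.98,0,0,0,0],[0,-0.36,-0.98,0,0,0,0],[0,-0.36,-0.98,0,0,0,0],[0,-0.36,-0.98,0,0,0,0],[0,-0.36,-0.98,0,0,0,0],[0,-0.36,-0.98,0,0,0,0],[0,-0.36,-0.98,0,0,0,0],[0,-0.36,-0.98,0,0,0,0],[0,-0.36,-0.98,0,0,0,0],[0,-0.36,-0.98,0,0,0,0],[0,-0.36,-0.98,0,0,0,0],[0,-0.36,-0.98,0,0,0,0],[0,0,0,0,0,0,-1],[0,0,0,0,0,0,-1],[0,0,0,0,0,0,-1],[0,0,0,0,0,0,-1],[0,0,0,0,0,0,-1],[0,0,0,0,0,0,-0.29],[0,0,0,0,0,0,0]]'
python3 - <<'E'
from h import *
to((425.7,-137.1,-30),rpy=(180,0,167.3))
im=ctrl.snapshot('side')[:,:,::-1];cv2.imwrite('pics/s3.png',im)
E
```

```text
time: 18.8
position: [425.0, -136.9, 126.9]
tcp_rot: [180.0, -0.2, 167.1]
contact_force: [0.7, -0.2, -1.8]
grip_width: 47.5
gripper_force: 62.0
t 18.8 now [ 424.99 -136.94  126.86] [179.97  -0.19 167.06] units: shift [-0.05 -0.    6.27] turn [ 0.01 -0.05 -0.06]
```

```bash
python3 -m handwheel '[[0,0,0,0.8,0,0,0],[0,0,0,1,0,0,0],[0,0,0,1,0,0,0],[0,0,0,1,0,0,0],[0,0,0,0.8,0,0,0],[0,0,0,0.6,0,0,0],[0,0,0,0.4,0,0,0],[0,0,0,0.2,0,0,0],[0,0,0,0.2,0,0,0],[0,0,0,0,0,0,0]]'
python3 -m handwheel '[[0,0,0,0.08,0,0,0],[0,0,0,0.08,0,0,0],[0,0,0,0,0,0,0]]'|grep -E 'posi|conta'
python3 -m handwheel '[[0,0,0,0.08,0,0,0],[0,0,0,0,0,0,0]]'|grep -E 'posi|conta'
```

```text
time: 19.85
position: [424.7, -136.9, -22.9]
tcp_rot: [180.0, -0.2, 167.1]
contact_force: [0.2, -0.8, -2.2]
grip_width: 47.5
gripper_force: 62.0
position: [424.8, -136.9, -26.8]
contact_force: [-0.6, -0.4, -2.6]
position: [424.7, -136.9, -29.0]
contact_force: [-0.3, 1.0, -1.6]
```

```bash
python3 -m handwheel '[[0,0,0,0.08,0,0,0],[0,0,0,0.08,0,0,0],[0,0,0,0,0,0,0]]'|grep -E 'posi|conta'
python3 -m handwheel '[[0,0,0,0.08,0,0,0],[0,0,0,0,0,0,0]]'|grep -E 'posi|conta'
python3 -m handwheel '[[0,0,0,0.06,0,0,0],[0,0,0,0,0,0,0]]'|grep -E 'posi|conta'
```

```text
position: [424.6, -136.8, -33.1]
contact_force: [0.2, 0.5, -1.2]
position: [424.7, -136.9, -35.0]
contact_force: [0.4, -0.0, -1.6]
position: [424.9, -137.0, -36.3]
contact_force: [0.3, 0.0, 3.4]
```

```bash
python3 -m handwheel '[[0.7,0,0,0,0,0,0],[0.7,0,0,0,0,0,0],[0.7,0,0,0,0,0,0],[0.7,0,0,0,0,0,0],[0.9,0,0,-0.8,0,0,0],[1,0,0,-1,0,0,0],[1,0,0,-1,0,0,0],[1,0.8,0,-1,0,0,0],[1,0.8,0,-0.8,0,0,0],[1,0.8,0,0,0,0,0],[1,0.8,0,0,0,0,0],[1,0,0,0,0,0,0]]'
python3 - <<'E'
from h import *
s,p,r=tcp();c=ctrl.get_calibration('wrist');c={k:np.array(v) for k,v in c.items()}
import pickle;pickle.dump((p,c),open('w4.pkl','wb'))
cv2.imwrite('pics/w4.png',ctrl.snapshot('wrist')[:,:,::-1])
d=np.array([.9755,-.22,0]);o=np.array([425-103*.9755,-137+103*.22,11])
for x in (-55,55,70,145):print(x,proj('wrist',o+x*d,c))
E
```

```text
time: 22.25
position: [345.5, -118.5, 78.8]
tcp_rot: [180.0, -0.2, 167.1]
contact_force: [0.8, -1.0, -0.6]
grip_width: 85.2
gripper_force: 0.0
-55 [312.98 127.4 ]
55 [313.64 284.38]
70 [313.72 302.73]
145 [314.07 385.76]
```

View pics/w4.png

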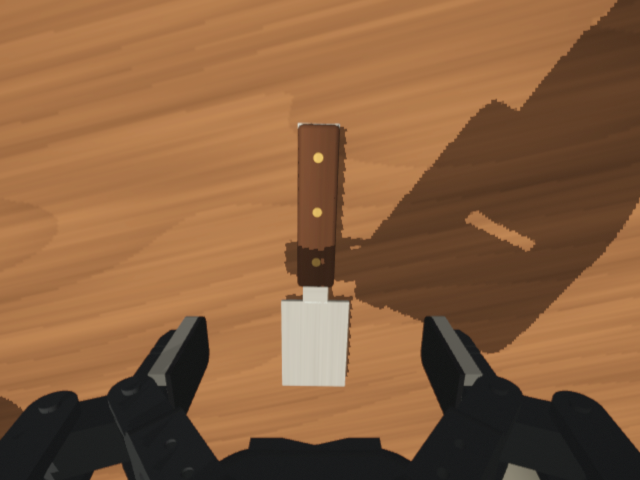

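Laid flat and free. The blade tip centre is at (314,386) and the handle's far end at (319,125). Next I compute the heading and the handle grasp.

Run:
```python
from h import *
import pickle
p,c=pickle.load(open('w4.pkl','rb'))
t=ray('',(313.7,386),12.5,c);e=ray('',(319,125),22,c);r=ray('',(315,300),12.5,c);t[2]=e[2]=0
d=(t-e)/np.linalg.norm(t-e);yaw=np.degrees(np.arctan2(d[1],d[0]))
print(t,e,r,np.linalg.norm(t-e),yaw)
g=t-120*d; print('grip x=25',g)
to((g[0],g[1],3-KE),rpy=(180,0,yaw+180))
lip=np.array([564.51,-168.2,0]);b=np.array([np.cos(np.radians(-12.7)),np.sin(np.radians(-12.7)),0])
print('tip rel lip along/across box', (t-lip)@b, np.cross(b,(t-lip))[2])
```

```text
[ 464.93 -146.31    0.  ] [270.07 -98.24   0.  ] [ 390.06 -128.14   12.5 ] 200.70252390779413 -13.857153493025425
grip x=25 [ 348.42 -117.57    0.  ]
t 22.3 now [ 346.78 -119.12   79.06] [179.99  -0.13 167.08] units: shift [-0.06  0.07  4.58] turn [ 0.   -0.03  0.23]
tip rel lip along/across box -101.95518853041801 -0.5368493960832517
```

```bash
python3 -m handwheel '[[0.65,-0.06,0.07,0,0,0,0.23],[0.65,0,0,1,0,0,0],[0.65,0,0,1,0,0,0],[0.65,0,0,1,0,0,0],[0.65,0,0,0.8,0,0,0],[0.65,0,0,0.5,0,0,0],[0.65,0,0,0.28,0,0,0],[0.65,0,0,0,0,0,0],[0,0,0,0,0,0,0],[0,0,0,0,0,0,0],[0,0,0,0,0,0,0],[0,0,0,0,0,0,0],[0,0,0,0,0,0,0],[0,0,0,0,0,0,0],[0,0,0,0,0,0,0]]'
```

```text
time: 23.8
position: [349.1, -118.0, -34.9]
tcp_rot: [-180.0, -0.1, 166.2]
contact_force: [-0.2, 0.4, 5.5]
grip_width: 24.9
gripper_force: 59.6
```

```bash
python3 -m handwheel '[[0,0,0,-0.4,0,0,0],[0,0,0,-0.8,0,0,0],[0,0,0,-0.9,0,0,-0.29],[0,0,0,-0.9,0,0,0],[0,0,0,0,0,0,0]]'
python3 - <<'E'
from h import *
lip=np.array([564.51,-168.2,0]);a=np.radians(-12.7);b=np.array([np.cos(a),np.sin(a),0])
to(lip-140*b+[0,0,40.1],rpy=(180,0,167.3));to(lip-89*b+[0,0,40.1],rpy=(180,0,167.3))
E
```

```text
time: 24.3
position: [350.2, -118.7, 41.6]
tcp_rot: [-179.9, 0.1, 167.4]
contact_force: [-0.2, -0.1, -1.8]
grip_width: 24.8
gripper_force: 59.3
t 24.3 now [ 350.19 -118.73   41.64] [-179.88    0.14  167.36] units: shift [-3.2  -0.05  0.07] turn [-0.03  0.04  0.01]
t 24.3 now [ 350.19 -118.73   41.64] [-179.88    0.14  167.36] units: shift [-5.24 -0.05  0.07] turn [-0.03  0.04  0.01]
```

```bash
python3 -m handwheel '[[0,-0.6,-0.05,0,0,0,0],[0,-0.9,0,0.02,0,0,0],[0,-0.9,0,0.02,0,0,0],[0,-0.8,0,0,0,0,0],[0,0,0,0,0,0,0]]'
python3 - <<'E'
from h import *
s,p,r=tcp();a=np.radians(-12.7);b=np.array([np.cos(a),np.sin(a),0])
t=p+120*b;t[2]=p[2]+45.9
print('tip',t,'top',proj('top',t),'side',proj('side',t),'lip side',proj('side',(564.5,-168.2,93)))
A=ctrl.snapshot('side')[:,:,::-1];B=ctrl.snapshot('wrist')[:,:,::-1];print('wrist tip',proj('wrist',t),'lip',proj('wrist',(564.5,-168.2,93)))
l=cv2.resize(A[170:290,280:430],None,fx=5,fy=5,interpolation=cv2.INTER_CUBIC)
cv2.imwrite('pics/s4.png',l)
for q in (t+[25*.22,25*.9755,0],t-[25*.22,25*.9755,0]):print(proj('side',q))
for h in (0,81,91,95):print(h,[proj('side',np.array([564.5,-168.2,h])+(15*b if h<82 else 0)+k*np.array([.22,.9755,0])).round(1) for k in (-100,-30,0,30,100)])
E
```

```text
time: 24.8
position: [427.9, -136.9, 37.4]
tcp_rot: [180.0, -0.1, 167.4]
contact_force: [1.1, -0.2, -1.1]
grip_width: 24.3
gripper_force: 59.3
tip [ 544.98 -163.3    83.28] top [397.11 252.04] side [375.5  221.46] lip side [371.14 214.49]
wrist tip [313.03 532.74] lip [312.   580.24]
[367.64 224.63]
[383.22 218.35]
0 [array([394.5, 227.6]), array([374.7, 235.9]), array([365.9, 239.6]), array([357. , 243.3]), array([335.4, 252.4])]
81 [array([397.2, 203.8]), array([376.6, 211.8]), array([367.4, 215.4]), array([358.1, 219.1]), array([335.5, 228. ])]
91 [array([401.1, 203.3]), array([380.3, 211.5]), array([371.1, 215.1]), array([361.7, 218.8]), array([338.9, 227.8])]
95 [array([401.3, 202. ]), array([380.4, 210.2]), array([371.2, 213.9]), array([361.7, 217.6]), array([338.9, 226.5])]
```

View pics/s4.png

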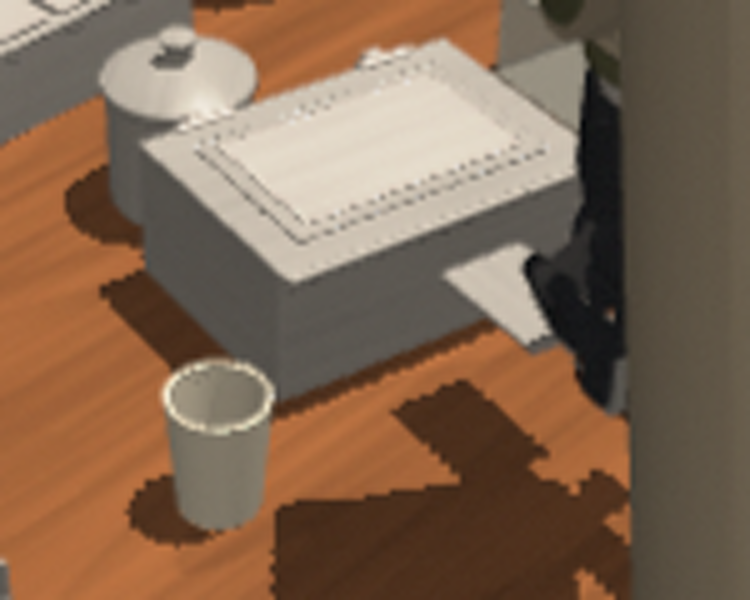

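The blade's front edge is at (368.6,224.0)–(384,218.4) px, within 1 px of prediction. The cover's near-left corner is at (338.2,226.4), which also matches. I'll raise 2.7 mm and slip it in.

```bash
python3 -m handwheel '[[0,0,0,-0.11,0,0,0],[0,-0.25,0,0,0,0,0],[0,-0.3,0,0,0,0,0],[0,-0.3,0,0,0,0,0],[0,0,0,0,0,0,0]]'
python3 -m handwheel '[[0,-0.3,0,0,0,0,0],[0,-0.3,0,0,0,0,0],[0,-0.3,0,0,0,0,0],[0,-0.3,0,0,0,0,0],[0,0,0,0,0,0,0]]'
```

```text
time: 25.4
position: [448.3, -141.5, 40.8]
tcp_rot: [180.0, -0.1, 167.4]
contact_force: [-0.0, 0.3, -1.6]
grip_width: 24.9
gripper_force: 59.3
time: 25.9
position: [477.4, -148.0, 40.7]
tcp_rot: [180.0, -0.1, 167.4]
contact_force: [-0.1, -0.0, -2.3]
grip_width: 24.7
gripper_force: 59.3
```

```bash
python3 -m handwheel '[[0,0,0,-0.12,0,0,0],[0,-0.01,0,-0.21,0,0,0],[0,-0.01,0,-0.21,0,0,0],[0,-0.01,0,-0.21,0,0,0],[0,-0.01,0,-0.21,0,0,0],[0,-0.05,0,-0.2,0,0,0],[0,-0.05,0,-0.2,0,0,0],[0,-0.05,0,-0.2,0,0,0],[0,-0.05,0,-0.2,0,0,0],[0,0,0,0,0,0,0],[0,0,0,0,0,0,0]]'
python3 - <<'E'
from h import *
lip=np.array([564.51,-168.2,93]);a=np.radians(-12.7);b=np.array([np.cos(a),np.sin(a),0]);y=np.array([-b[1],b[0],0])
im=ctrl.snapshot('top');H=lip+151*b
# profile along box x-line at y=+80 (beside blade): predicted lip pixel per angle, and brightness
for th in range(0,41,5):
    t=np.radians(th);P=H+151*(-np.cos(t)*b+np.sin(t)*np.array([0,0,1]))
    print(th,[(proj('top',P+k*y).round(0),im[tuple(proj('top',P+k*y).round().astype(int)[::-1])]) for k in (60,-101,101)])
cv2.imwrite('pics/t5.png',im[:,:,::-1])
g=cv2.cvtColor(im,cv2.COLOR_RGB2HSV)
m=((g[:,:,1]<40)&(g[:,:,2]>190)).astype(np.uint8);n,l,st,ce=cv2.connectedComponentsWithStats(m[150:270,340:480])
i=1+st[1:,4].argmax();yy,xx=np.where(l==i);pts=np.c_[xx+340,yy+150].astype(np.int32)
print(cv2.approxPolyDP(cv2.convexHull(pts),4,True).reshape(-1,2).tolist())
E
```

```text
time: 27.0
position: [482.7, -149.2, 84.8]
tcp_rot: [180.0, -0.1, 167.4]
contact_force: [0.6, -0.4, -4.4]
grip_width: 24.9
gripper_force: 59.1
0 [(array([373., 236.]), array([102,  72,  52], dtype=uint8)), (array([446., 254.]), array([198, 129,  92], dtype=uint8)), (array([355., 231.]), array([202, 135,  93], dtype=uint8))]
5 [(array([374., 235.]), array([101,  71,  56], dtype=uint8)), (array([448., 254.]), array([196, 128,  90], dtype=uint8)), (array([355., 230.]), array([177, 119,  86], dtype=uint8))]
10 [(array([375., 234.]), array([92, 83, 75], dtype=uint8)), (array([450., 253.]), array([194, 129,  88], dtype=uint8)), (array([356., 229.]), array([97, 89, 83], dtype=uint8))]
15 [(array([376., 232.]), array([90, 86, 85], dtype=uint8)), (array([452., 251.]), array([205, 137,  94], dtype=uint8)), (array([357., 227.]), array([99, 96, 94], dtype=uint8))]
20 [(array([377., 229.]), array([169, 163, 156], dtype=uint8)), (array([454., 248.]), array([215, 174, 152], dtype=uint8)), (array([358., 224.]), array([170, 164, 157], dtype=uint8))]
25 [(array([379., 226.]), array([220, 214, 206], dtype=uint8)), (array([456., 246.]), array([203, 133,  91], dtype=uint8)), (array([359., 221.]), array([205, 198, 189], dtype=uint8))]
30 [(array([380., 222.]), array([220, 215, 206], dtype=uint8)), (array([458., 242.]), array([212, 138,  97], dtype=uint8)), (array([360., 217.]), array([222, 217, 208], dtype=uint8))]
35 [(array([382., 218.]), array([222, 218, 211], dtype=uint8)), (array([461., 238.]), array([207, 136,  95], dtype=uint8)), (array([362., 213.]), array([222, 217, 208], dtype=uint8))]
40 [(array([383., 214.]), array([219, 213, 202], dtype=uint8)), (array([463., 234.]), array([205, 134,  95], dtype=uint8)), (array([363., 208.]), array([218, 212, 201], dtype=uint8))]
[[461, 188], [453, 248], [390, 241], [358, 223], [372, 164], [392, 162], [446, 176]]
```

The cover's front corners in the top view fit an angle of about 20°, and the force shows the blade carrying it. I'll go on.

```bash
python3 -m handwheel '[[0,-0.08,0,-0.19,0,0,0],[0,-0.08,0,-0.19,0,0,0],[0,-0.08,0,-0.19,0,0,0],[0,-0.08,0,-0.19,0,0,0],[0,-0.11,0,-0.17,0,0,0],[0,-0.12,0,-0.17,0,0,0],[0,-0.11,0,-0.18,0,0,0],[0,-0.12,0,-0.18,0,0,0],[0,-0.14,0,-0.15,0,0,0],[0,-0.15,0,-0.15,0,0,0],[0,-0.14,0,-0.15,0,0,0],[0,-0.15,0,-0.15,0,0,0],[0,-0.17,0,-0.12,0,0,0],[0,-0.17,0,-0.12,0,0,0],[0,-0.17,0,-0.13,0,0,0],[0,-0.17,0,-0.13,0,0,0],[0,0,0,0,0,0,0]]'
cat > cov.py <<'E'
from h import *
import sys
lip=np.array([564.51,-168.2,93]);a=np.radians(-12.7);b=np.array([np.cos(a),np.sin(a),0]);y=np.array([-b[1],b[0],0]);H=lip+151*b
s,p,r=tcp();t=p+120*b+[0,0,45.9];print('time',s['time'],'tip rel hinge',(t-H)@b,t[2]-93,'ang',np.degrees(np.arctan2(t[2]-93,-(t-H)@b)),s['contact_force'])
im=ctrl.snapshot('top').astype(float)
cv2.imwrite(f'pics/cov{s["time"]:.2f}.png',im[:,:,::-1])
# cover angle: edge strength across the predicted lip line, at left and right of the blade
g=cv2.GaussianBlur(im,(3,3),0);res=[]
for th in np.arange(0,112,3):
    q=np.radians(th);sc=0
    def S(rad,k): 
        P=proj('top',H+rad*(-np.cos(q)*b+np.sin(q)*np.array([0,0,1]))+k*y);return g[int(round(P[1])),int(round(P[0]))]
    e=[np.linalg.norm(S(147,k)-S(157,k)) for k in (-95,-80,-65,50,65,80,95)]
    res.append((round(float(np.median(e))),int(th)))
print(sorted(res)[::-1][:5])
E
python3 cov.py
```

```text
time: 28.75
position: [533.2, -160.5, 149.0]
tcp_rot: [180.0, -0.1, 167.4]
contact_force: [-1.7, 1.0, -1.8]
grip_width: 24.4
gripper_force: 59.3
time 28.75 tip rel hinge -63.247729425319655 101.91620992666572 ang 58.17685862805576 [-1.74  0.99 -1.84]
[(43, 18), (41, 60), (36, 9), (32, 12), (31, 15)][ WARN:0@1.203] global loadsave.cpp:1063 imwrite_ Unsupported depth image for selected encoder is fallbacked to CV_8U.
```

```bash
python3 -m handwheel '[[0,-0.18,0,-0.09,0,0,0],[0,-0.19,0,-0.1,0,0,0],[0,-0.19,0,-0.09,0,0,0],[0,-0.19,0,-0.1,0,0,0],[0,-0.2,0,-0.06,0,0,0],[0,-0.2,0,-0.06,0,0,0],[0,-0.2,0,-0.06,0,0,0],[0,-0.2,0,-0.06,0,0,0],[0,-0.16,0,-0.02,0,0,0],[0,-0.16,0,-0.02,0,0,0],[0,-0.16,0,-0.02,0,0,0],[0,-0.16,0,-0.02,0,0,0],[0,-0.16,0,-0.02,0,0,0],[0,-0.16,0,0.01,0,0,0],[0,-0.16,0,0.01,0,0,0],[0,-0.16,0,0.01,0,0,0],[0,-0.16,0,0.01,0,0,0],[0,0,0,0,0,0,0]]'
python3 cov.py 2>/dev/null
```

```text
time: 30.6
position: [605.8, -176.7, 165.1]
tcp_rot: [180.0, -0.2, 167.4]
contact_force: [-0.4, -0.2, -0.3]
grip_width: 24.4
gripper_force: 59.4
time 30.6 tip rel hinge 11.16605942764113 118.04686106173816 ang 95.40353373433535 [-0.42 -0.22 -0.33]
[(102, 99), (98, 96), (44, 21), (35, 24), (27, 18)]
```

```bash
python3 -m handwheel '[[0,-0.14,0,0.01,0,0,0],[0,-0.14,0,0.01,0,0,0],[0,-0.12,0,0.02,0,0,0],[0,-0.1,0,0.02,0,0,0],[0,0,0,0,0,0,0],[0,0,0,0,0,0,0],[0,0,0,0,0,0,0]]'
python3 cov.py 2>/dev/null
```

```text
time: 31.35
position: [617.6, -179.4, 163.9]
tcp_rot: [180.0, -0.2, 167.4]
contact_force: [0.7, -0.0, -1.1]
grip_width: 24.6
gripper_force: 59.4
time 31.35 tip rel hinge 23.237272559361656 116.77902232072728 ang 101.25400253269471 [ 0.74 -0.05 -1.12]
[(82, 105), (44, 18), (38, 9), (36, 12), (35, 15)]
```

```bash
python3 -m handwheel '[[0,0.3,0,0,0,0,0],[0,0.6,0,0,0,0,0],[0,0.9,0,0,0,0,0],[0,1,0,0,0,0,0],[0,1,0,0,0,0,0],[0,1,0,0,0,0,0],[0,1,0,0,0,0,0],[0,1,0,0,0,0,0],[0,1,0,0,0,0,0],[0,1,0,0,0,0,0],[0,1,0,0,0,0,0],[0,0.8,0,0.3,0,0,0],[0,0.4,0,0.8,0,0,0],[0,0,0,1,0,0,0],[0,0,0,1,0,0,0],[0,0,0,1,0,0,0],[0,0,0,1,0,0,0],[0,0,0,1,0,0,0],[0,0,0,0.7,0,0,0],[0,0,0,0,0,0,0]]'
python3 cov.py 2>/dev/null
```

```text
time: 33.4
position: [347.5, -118.1, -6.5]
tcp_rot: [179.9, -0.3, 167.4]
contact_force: [-0.8, 0.4, -1.4]
grip_width: 24.6
gripper_force: 59.3
time 33.4 tip rel hinge -253.70462701675106 -53.63686165814367 ang -11.93738411588316 [-0.78  0.36 -1.43]
[(192, 18), (133, 15), (110, 21), (104, 6), (101, 9)]
```

```bash
python3 -m handwheel '[[0,0,0,0.5,0,0,0],[0,0,0,0.3,0,0,0],[0,0,0,0.1,0,0,0],[0,0,0,0,0,0,0]]'|grep -E 'posi|conta'
python3 -m handwheel '[[0,0,0,0.08,0,0,0],[0,0,0,0.04,0,0,0],[0,0,0,0,0,0,0]]'|grep -E 'posi|conta'
sed -i 's/print(sorted(res).*/&\nprint([r for r in res if r[1]>84])/' cov.py; python3 cov.py 2>/dev/null
```

```text
position: [348.9, -119.1, -27.6]
contact_force: [-0.3, -0.2, -2.2]
position: [348.8, -119.0, -30.8]
contact_force: [0.0, 0.8, -2.2]
time 34.15 tip rel hinge -252.20090063950036 -77.92149669337374 ang -17.16936932832402 [ 0.02  0.76 -2.16]
[(191, 18), (133, 15), (110, 21), (104, 6), (100, 9)]
[(3, 87), (2, 90), (1, 93), (3, 96), (2, 99), (30, 102), (81, 105), (12, 108), (10, 111)]
```

```bash
python3 -m handwheel '[[0,0,0,0.06,0,0,0],[0,0,0,0.04,0,0,0],[0,0,0,0,0,0,0]]'|grep -E 'posi|conta'
python3 -m handwheel '[[0,0,0,0.05,0,0,0],[0,0,0,0,0,0,0]]'|grep -E 'posi|conta'
```

```text
position: [348.7, -119.0, -33.5]
contact_force: [0.8, 0.4, -1.7]
position: [348.7, -119.0, -34.8]
contact_force: [0.2, -0.2, -2.1]
```

```bash
python3 -m handwheel '[[0,0,0,0.04,0,0,0],[0,0,0,0,0,0,0]]'|grep -E 'posi|conta'
python3 -m handwheel '[[0.65,0,0,0,0,0,0],[0.65,0,0,0,0,0,0],[0.65,0,0,0,0,0,0],[0.65,0,0,0,0,0,0],[0.65,0,0,-0.4,0,0,0],[0.65,0,0,-1,0,0,0],[0.65,0,0,-1,0,0,0],[0.65,0,0,-1,0,0,0],[0.65,0,0,-1,0,0,0],[0.65,0,0,-1,0,0,0],[0.65,0,0,-1,0,0,0],[0.65,0,0,0,0,0,0],[0.65,0,0,0,0,0,0]]'
python3 - <<'E'
from h import *
c=ctrl.get_calibration('wrist');im=ctrl.snapshot('wrist');g=cv2.cvtColor(im,cv2.COLOR_RGB2HSV)
d=np.array([.9755,-.22,0]);p=np.array([348.7,-119,0])
for x,z in((-55,22),(0,22),(50,22),(70,12),(143,12),(150,12)):
    u=proj('wrist',p+(x-25)*d+[0,0,z],c);print(x,u,im[int(u[1]),int(u[0])] if 0<=u[1]<480 else '')
E
python3 cov.py 2>/dev/null
```

```text
position: [348.8, -119.0, -34.9]
contact_force: [-4.6, 3.1, 18.8]
time: 36.2
position: [349.1, -119.1, 124.2]
tcp_rot: [180.0, -0.1, 167.4]
contact_force: [-0.2, -0.5, -0.0]
grip_width: 55.7
gripper_force: 0.0
-55 [314.55 120.13] [113  72  47]
0 [314.43 195.36] [227 190 103]
50 [314.34 256.18] [57 37 26]
70 [314.32 273.95] [220 220 209]
143 [314.2  347.24] [202 196 181]
150 [314.19 353.75] [179 123  77]
time 36.25 tip rel hinge -252.24322513734063 76.54688287730937 ang 16.881185243294276 [-0.31 -0.2  -0.28]
[(193, 18), (134, 15), (111, 21), (103, 6), (100, 9)]
[(3, 87), (1, 90), (1, 93), (3, 96), (2, 99), (30, 102), (81, 105), (11, 108), (11, 111)]
```

Run:
```python
from h import *
a=cv2.imread('pics/top0.png').astype(int);b=ctrl.snapshot('top')[:,:,::-1].astype(int)
d=np.abs(a-b).max(2)
for n,(x,y,w) in dict(cup=(322,237,14),bottle=(535,310,28),shaker=(128,302,20),tub=(522,210,35),tongs=(123,207,38),bowl=(302,140,26),pot=(404,146,18),big=(200,380,55)).items():
    print(n,(d[y-w:y+w,x-w:x+w]>60).mean().round(3))
print(ctrl.finish_job())
```

```text
cup 0.0
bottle 0.0
shaker 0.0
tub 0.0
tongs 0.0
bowl 0.0
pot 0.751
big 0.582
the job is handed in; nothing more can be done
None
```

I handed the job in at about 36 s: the cover leans at about 105° on its stop and the scraper lies flat and released on the bare counter. The cup, bottle, shaker, tub, tongs and bowl show no change in the top camera. I couldn't confirm the oil pot or the larger scraper, because the picture changed there (probably the open cover over the pot, and the arm or its shadow over the larger scraper). The first grasp closed on nothing because the real finger ends sit about 38.5 mm behind the reported TCP. I measured that by pressing the counter (54 N) and corrected for it.

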